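# Set the ratchet keel prop to its fourth notch and lock it

### The job

Take the wooden saddle of the ratchet keel prop and raise its column, feeling the pawl click, until it has clicked exactly four times; then press the column lightly back down until you feel the fourth notch bear on the pawl, without forcing it (stay well under 40 N). Then slide the prop's locking bolt fully home against the column by its upright post, let go of everything, and leave the other things on the table where they are.

Things in the scene. Friction and masses are not known exactly. Their poses are not given: they have to be found in the camera images.
- stand: Fixed ratchet prop: dark steel base plate 100 x 180 x 12 mm (from 50 mm on its -y side to 130 mm on its +y side), grey U-shaped housing 50 x 48 mm, 115 mm high, open to +x where the pawl sits. Origin: under the column's axis at table height; z up; +y points from the column to the locking bolt. Notch heights are not known beforehand; the first click comes after 10 to 45 mm of lift.
- column: Sliding column (steel, teeth 10 mm apart) with a wooden keel saddle on top. Origin: saddle's centre. Saddle 42 (stand's x) x 30 (stand's y) x 30 mm high, with a 10 mm slot along x, 12 mm deep, in its top: grip it across y. Slides along z only, 170 to 350 g; about 5 N of friction holds it wherever it is left, so it must be pressed down to seat. At the start no tooth has reached the pawl.
- pawl: Spring pawl, steel, 30 mm, tip up and inwards; origin: its pivot, 70 mm up. Each tooth needs some 8 to 12 N more lift over about 5 mm, then that force vanishes at once (a click); little resistance for the next 4 mm. Lowered, the column stops hard on the last tooth that clicked: a fifth click cannot be undone. Bearing: at least 5 N on the pawl; never more than 40 N.
- bolt: Locking bolt: upright steel post 14 mm thick, 40 mm high (origin: post's centre, 67 mm above the table) on a flat tongue in a guide. Slides along the stand's y only, towards the column (-y), against about 3.5 N of friction, with a hard stop at home (post 76 mm from the column's axis; fully open 96 mm). Starts within 5 mm of open. Push the post from its far side, or pinch it.
- hull: Bystander: loose wooden model hull, 230 x 56 x 48 mm, origin under its keel.
- plane: Bystander: grey model aeroplane on a wooden board 150 x 130 mm, 55 mm high, origin under the board.
- pot: Bystander: terracotta pot, 72 mm wide, 75 mm high, origin under it.
- jar: Bystander: small glass jar, 44 mm wide, 45 mm high, origin under it.
- file: Bystander: hand tool 170 mm long, lying.
- block: Bystander: cork sanding block 90 x 45 x 25 mm, origin under it.
There are look-alikes about, which are no part of the job. Of the things that look like the stand, take the one that is farthest from the robot's base at the start.

How it is judged:
On the way, in this order (a step that is already met when the one before it is completed fails the run):
1. the column is raised past its fourth click, and not to a fifth (z of column in the frame of stand between 0.2145 and 0.223 m and contact force between pawl and column below 2 N), for 0.04 s.
2. the column, pressed down at its fourth notch, bears on the pawl with at least 5 N (z of column in the frame of stand between 0.2125 and 0.2175 m and contact force between pawl and column above 5 N), for 0.1 s.
3. the locking bolt is home (y of bolt in the frame of stand below 0.0785 m), for 0.1 s.
At the end, for the whole second after the job is handed in: The column rests on its fourth notch (within 2.5 mm), and the locking bolt is home (within 2.5 mm of its stop) (z of column in the frame of stand between 0.2125 and 0.2175 m and y of bolt in the frame of stand below 0.0785 m); the robot touches nothing.
It fails at once if the pawl is loaded with more than 40 N (contact force between pawl and column above 40 N).
It fails at once if another thing on the table is moved more than 30 mm (distance of any of hull, plane, pot, jar, file, block from where it was at the start of the episode above 0.03 m).
It also fails if it takes over 72 s, if anything falls off the work surface, if the arm or the gripper's body presses on something with over 40 N, if the wrist force passes 120 N, or if a joint passes its speed limit or range.

### The arm

A 6-joint arm with a two-finger parallel gripper is mounted at the origin on the work surface. World frame = base frame: x ahead of the robot, y to its left, z up, the work surface at z = 0. Lengths are in m, angles in rad, forces in N, time in s.
With the tool pointing down it reaches from about 0.325 to 0.9 m from the base axis. Payload 6.1 kg.
Tool frame: the origin (TCP) lies midway between the tips of the shut fingers; the grasp point (between the pads) lies 19 mm behind it; z points along the fingers, y is the line along which they close (so a half turn about z gives the same grasp; the last joint's range is limited). The gripper opens to 85 mm and grips with 20 to 120 N. Pads are 22 mm wide; open, the fingers measure 114 mm over their backs; the gripper's body (76 mm by 85 mm) begins 54 mm behind the grasp point. The pads swing forward as they close: fully open they stand 13 mm farther back than shut.
Start: joints at [-1.435, 0.22, 1.526, -0, 1.395, -0.126], TCP at [0.162, -0.604, 0.231] pointing down, gripper open.
Joint ranges: [-2.98, 2.98], [-0.91, 2.08], [0.09, 2.57], [-1.24, 4.39], [0.2, 2.65], [-2.68, 2.68]. Speed limits (rad/s): [2.57, 2.57, 3.01, 3.14, 3.14, 3.14].

### API

Orientations are given as [roll, pitch, yaw] about the fixed x, y, z axes, in that order (R = Rz(yaw) Ry(pitch) Rx(roll)).
In Python, from plant import movep, move_l, set_joints, gripper_to, hold, inverse_kinematics, observe, get_image, get_calibration, Unreachable, job_done gives the robot as it stands. Calls block until the motion is done:
- movep(position, orientation): joint-space move of the TCP to a pose.
- move_l(position, feed=0.15, rotation=None, max_force=None): straight line of the TCP; rotation=None keeps the orientation; feed is the mean speed in m/s. With max_force (N) it stops when the force on the tool has changed by that much, and returns True; else False.
- set_joints(angles): joint-space move.
- gripper_to(opening, f_grip=None): finger opening in m; f_grip is the grip in N (None keeps the last); returns when the fingers have stopped.
- hold(seconds).
- inverse_kinematics(position, orientation): joint angles nearest the present ones, or None.
- observe(): the state.
- get_image(name): name is "scene" or "top" or "wrist"; returns (picture, depth): 420x560x3 uint8, red, green, blue; 420x560 float32, m along the optical axis (not along the pixel's ray), 0 where there is no reading.
- get_calibration(name): a dict with "intrinsics" (3x3 intrinsics, pixels), "dist_coeffs" ([k1, k2, p1, p2, k3] as OpenCV has them; the pictures are not rectified), "world_from_camera" (4x4, takes a point from camera to world coordinates). Camera axes: x right, y down, z forward; pixel columns grow to the right and rows downward; lengths in m; the calibration is good to about 2 mm. A picture is of the moment at which its call begins: read the wrist's pose just before it. get_calibration takes no time and is no camera call; for the wrist camera it gives the pose at the moment of the call.
A pose or a line that the arm cannot do raises Unreachable and nothing moves.
- job_done(): hands the job in; it is judged then, once.
The state is a dict: "time_s": time; "q": joint angles; "joint_velocities": joint speeds; "joint_torque": joint torques, N m; "eef_pos": TCP position; "tcp_rot": TCP orientation; "ft_force": force on the tool from outside, world axes, zero at the start; "torque": the same for the moment, N m; "opening": finger opening in m; "grasp_force": force on a finger pad.
Only numpy, scipy, OpenCV 4.12 (cv2) and the standard library are available. Lean on these libraries where they do the work, as an engineer would, in place of code of your own. Each camera call takes 0.05 s, during which the arm holds its last target. There are 200 camera calls.

## Working session

There is one attempt and no reset: what is moved stays moved. The work goes in short steps, each a Python script; the robot and the scene stay as the last script left them, time stands still between calls to the robot, and variables do not carry over. Pictures are saved under pics/ and viewed, at most 10 in all, crops included, and the job is handed in when it is done.

```bash
mkdir -p pics; ls; python3 - <<'E'
from plant import *
import cv2,numpy as np
for n in("top","scene"):
    im,d=get_image(n); cv2.imwrite(f"pics/{n}0.png",im[...,::-1]); np.save(f"pics/{n}0.npy",d)
    c=get_calibration(n); print(n,np.round(c["intrinsics"],1).tolist(),c["dist_coeffs"],np.round(c["world_from_camera"],3).tolist())
s=observe();print(s)
E
```

```text
pics
top [[394.5, 0.0, 286.4], [0.0, 394.5, 209.7], [0.0, 0.0, 1.0]] [-0.06139959  0.          0.          0.          0.        ] [[-0.02, -0.995, 0.102, 0.363], [-1.0, 0.02, -0.004, 0.024], [0.002, -0.102, -0.995, 1.05], [0.0, 0.0, 0.0, 1.0]]
scene [[516.8, 0.0, 284.8], [0.0, 516.8, 211.8], [0.0, 0.0, 1.0]] [-0.06951377  0.          0.          0.          0.        ] [[-0.68, 0.467, -0.566, 1.18], [0.733, 0.453, -0.507, 0.645], [0.019, -0.759, -0.65, 0.907], [0.0, 0.0, 0.0, 1.0]]
{'time_s': 0.1, 'q': array([-1.43505935e+00,  2.21168292e-01,  1.52750213e+00,  4.59851556e-05,
        1.39473120e+00, -1.26119403e-01]), 'joint_velocities': array([-0.00091738, -0.00318759, -0.00504638, -0.00017603,  0.00034097,
       -0.00118867]), 'joint_torque': array([ 8.17596374e-04, -4.98245358e+01, -3.90548015e+01, -1.41445066e-04,
        5.68438758e-03, -1.54341785e-05]), 'eef_pos': array([ 0.16171976, -0.60313916,  0.23029276]), 'tcp_rot': array([-3.13980375e+00, -2.72441315e-04,  2.61848042e-01]), 'ft_force': array([ 0.06593468,  0.39090712, -0.05658544]), 'torque': array([0.05096182, 0.03493158, 0.02414819]), 'grasp_force': 0.0, 'opening': 0.08538672791057567}
```

View pics/top0.png

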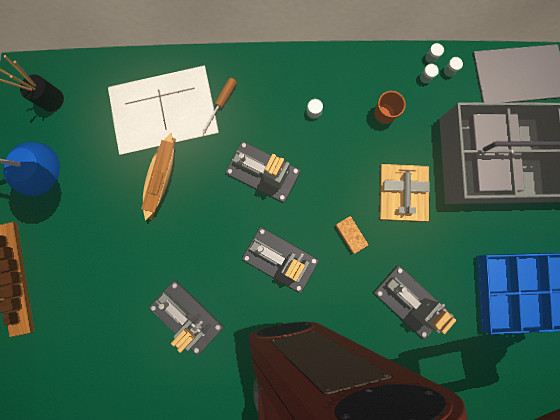

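View pics/scene0.png

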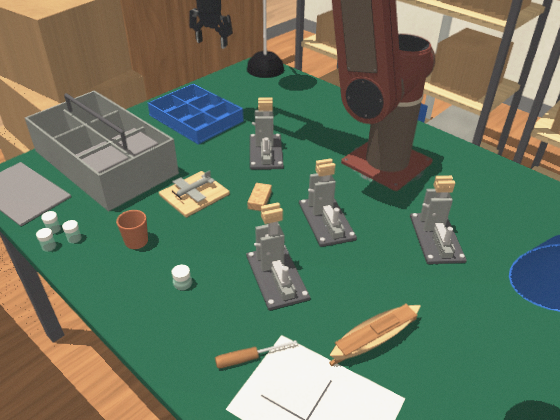

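Stand look-alikes in the top view are A (262,170), B (280,262), C (187,318) and D (412,300). A is farthest from the base, which sits at the bottom of the picture. In the scene view it is at (275,255). I'll localise all four and crop A.

```bash
cat > h.py <<'E'
from plant import *
import cv2,numpy as np
def rays(c,uv):
    p=cv2.undistortPoints(np.float64(uv).reshape(-1,1,2),c["intrinsics"],np.float64(c["dist_coeffs"])).reshape(-1,2)
    T=np.array(c["world_from_camera"]); return T[:3,3],np.c_[p,np.ones(len(p))]@T[:3,:3].T
def on_plane(c,uv,z):
    o,r=rays(c,uv); return o+r*((z-o[2])/r[:,2])[:,None]
def by_depth(c,uv,d):
    o,r=rays(c,uv); uv=np.int32(np.round(uv)); return o+r*d[uv[:,1],uv[:,0]][:,None]
def wood(im):
    h=cv2.cvtColor(im,cv2.COLOR_RGB2HSV); return cv2.inRange(h,(10,80,130),(28,255,255))
E
python3 - <<'E'
from h import *
im=cv2.imread("pics/top0.png")[...,::-1].copy(); d=np.load("pics/top0.npy"); c=get_calibration("top")
for k,p in dict(A=(262,170),B=(280,262),C=(187,318),D=(412,300)).items():
    w=on_plane(c,[p],.01)[0]; print(k,w.round(3),np.hypot(*w[:2]).round(3))
m=wood(im); m[:140]=0;m[190:]=0;m[:,:225]=0;m[:,300:]=0
v,u=np.nonzero(m); P=by_depth(c,np.c_[u,v],d); print(len(u),P[:,2].min(),np.percentile(P[:,2],[50,80,95]))
t=P[P[:,2]>np.percentile(P[:,2],80)-.004]; print("saddle top",t.mean(0).round(4),cv2.minAreaRect(np.float32(t[:,:2])))
# base plate: points at height ~12mm, dark
uu,vv=np.meshgrid(np.arange(220,305),np.arange(135,210)); uv=np.c_[uu.ravel(),vv.ravel()]; Q=by_depth(c,uv,d)
g=im[uv[:,1],uv[:,0]].astype(int); s=(abs(Q[:,2]-.012)<.006)&(g.max(1)-g.min(1)<30)
print("plate",s.sum(),cv2.minAreaRect(np.float32(Q[s][:,:2])))
s=(Q[:,2]>.078)&(Q[:,2]<.095); print("87mm",s.sum(),np.median(Q[s],0))
a=cv2.resize(im[125:215,210:310],None,fx=5,fy=5); b=cv2.imread("pics/scene0.png")[190:315,225:325,::-1]; b=cv2.resize(b,(360,450))
cv2.imwrite("pics/A.png",np.hstack([a[:,:430],b])[...,::-1])
E
```

```text
A [0.579 0.083 0.01 ] 0.585
B [0.333 0.039 0.01 ] 0.335
C [0.193 0.283 0.01 ] 0.343
D [ 0.226 -0.304  0.01 ] 0.379
244 0.1602993918180785 [0.17882612 0.18078628 0.18214074]
saddle top [0.5571 0.0458 0.1801] ((0.557320773601532, 0.04627852886915207), (0.02981436438858509, 0.04183946177363396), 63.403995513916016)
plate 1454 ((0.5759145617485046, 0.08113426715135574), (0.17995165288448334, 0.0997767224907875), 61.901676177978516)
87mm 57 [0.55367334 0.06830434 0.08638843]
```

View pics/A.png

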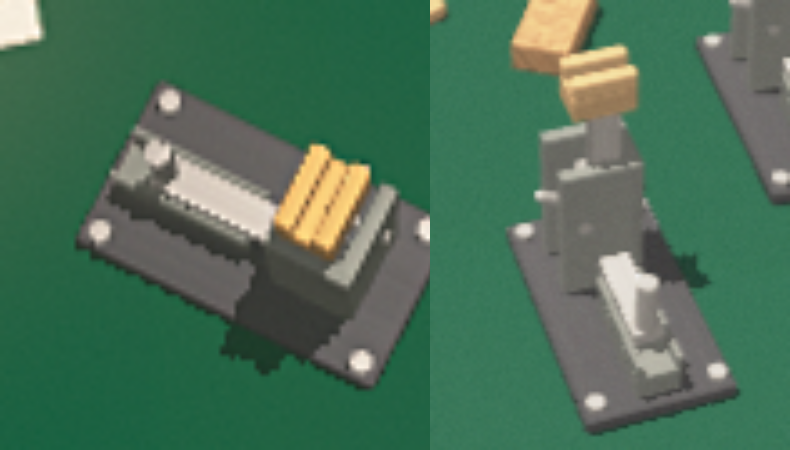

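The crop shows A is a complete prop: saddle at top-view (275,163), bolt post at (241,156), and bolt up and left of the column. Plate fit and saddle fit agree on the axis at (0.557, 0.046), y-axis direction 62.5°, column z 0.165. I'll go above it and take a wrist look.

```bash
python3 - <<'E'
from h import *
best=None
for psi in(-.48,-.48+np.pi):
    q=inverse_kinematics([.557,.046,.29],[np.pi,0,psi]); print(psi,None if q is None else np.round(q,2))
    if q is not None and (best is None or abs(q[5])<abs(best[1][5])): best=(psi,q)
psi=best[0]
movep([.557,.046,.29],[np.pi,0,psi]); hold(.3)
c=get_calibration("wrist"); im,d=get_image("wrist"); cv2.imwrite("pics/w1.png",im[...,::-1])
v,u=np.nonzero(wood(im)); k=d[v,u]>0; P=by_depth(c,np.c_[u,v][k],d)
k=(np.hypot(P[:,0]-.557,P[:,1]-.046)<.05)&(P[:,2]>.12); P=P[k]; print(len(P))
zt=np.percentile(P[:,2],90);t=P[P[:,2]>zt-.004]; print(zt,t.mean(0),cv2.minAreaRect(np.float32(t[:,:2])))
s=observe();print(psi,s["time_s"],s["eef_pos"],s["tcp_rot"],s["ft_force"])
E
```

```text
-0.48 [-0.06  0.03  1.63 -0.    1.49  1.99]
2.661592653589793 [-0.06  0.03  1.63  0.    1.49 -1.15]
1940
0.18129604388476453 [0.55632792 0.04710218 0.18045733] ((0.557091236114502, 0.046780407428741455), (0.02971614897251129, 0.04146049916744232), 62.45293426513672)
2.661592653589793 3.1417 [0.5570367  0.04574242 0.28998082] [-3.14154522e+00 -1.93241697e-05  2.66113085e+00] [0.85332666 0.1215302  0.00141678]
```

View pics/w1.png

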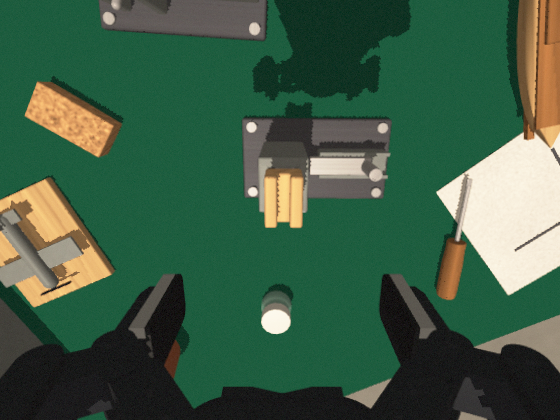

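The wrist view agrees: saddle at (283,198), post at (373,167), same pose within 1 mm. Next I grip and lift, counting the clicks.

```bash
cat > lift.py <<'E'
from h import *
move_l([.557,.0463,.143],feed=.1,max_force=8)
f0=observe()["ft_force"][2]
gripper_to(.0,f_grip=70); hold(.2)
s=observe(); p0=s["eef_pos"]; print("grip",s["time_s"],p0,s["opening"],s["grasp_force"],f0,s["ft_force"])
if not .026<s["opening"]<.034: raise SystemExit("bad grip")
log=[];clicks=[];peak=0;z=0
while z<.0535 and len(clicks)<4:
    z+=.0007; move_l([p0[0],p0[1],p0[2]+z],feed=.01)
    s=observe(); f=-(s["ft_force"][2]-f0); r=s["eef_pos"][2]-p0[2]; log.append((round(r*1e3,1),round(f,1)))
    peak=max(peak,f)
    if f<peak-4 and r>.004: clicks.append(round(r*1e3,1)); peak=f
    if abs(f)>45: print("force!");break
    # after a click, restart the peak search from the low level
s=observe();print(s["time_s"],"clicks",clicks);print(log)
E
python3 lift.py
```

```text
grip 5.5083 [0.55724414 0.04666926 0.14316748] 0.02908529078742965 71.85706436634064 0.3163411654894934 [ 1.30765883  3.39390367 -0.15558433]
24.0083 clicks [np.float64(20.7), np.float64(30.4), np.float64(41.0), np.float64(50.7)]
[(np.float64(0.2), np.float64(5.2)), (np.float64(0.8), np.float64(7.3)), (np.float64(1.4), np.float64(6.6)), (np.float64(2.2), np.float64(7.5)), (np.float64(2.8), np.float64(6.8)), (np.float64(3.5), np.float64(7.3)), (np.float64(4.2), np.float64(6.4)), (np.float64(5.0), np.float64(7.6)), (np.float64(5.6), np.float64(7.5)), (np.float64(6.3), np.float64(7.3)), (np.float64(7.0), np.float64(7.1)), (np.float64(7.7), np.float64(7.4)), (np.float64(8.4), np.float64(6.8)), (np.float64(9.1), np.float64(6.7)), (np.float64(9.8), np.float64(7.2)), (np.float64(10.5), np.float64(6.9)), (np.float64(11.2), np.float64(7.5)), (np.float64(11.9), np.float64(7.4)), (np.float64(12.6), np.float64(5.7)), (np.float64(13.3), np.float64(6.9)), (np.float64(14.0), np.float64(7.3)), (np.float64(14.6), np.float64(7.5)), (np.float64(14.8), np.float64(10.5)), (np.float64(15.1), np.float64(12
[... 1184 characters left out ...]
.1), np.float64(14.3)), (np.float64(37.8), np.float64(14.4)), (np.float64(38.5), np.float64(13.9)), (np.float64(39.2), np.float64(13.4)), (np.float64(41.0), np.float64(7.2)), (np.float64(41.9), np.float64(7.3)), (np.float64(42.6), np.float64(6.6)), (np.float64(43.3), np.float64(6.6)), (np.float64(44.0), np.float64(6.8)), (np.float64(44.6), np.float64(7.3)), (np.float64(44.8), np.float64(10.4)), (np.float64(45.1), np.float64(12.5)), (np.float64(45.5), np.float64(13.2)), (np.float64(46.1), np.float64(14.3)), (np.float64(46.8), np.float64(13.8)), (np.float64(47.5), np.float64(13.4)), (np.float64(48.2), np.float64(13.3)), (np.float64(48.9), np.float64(14.2)), (np.float64(50.7), np.float64(7.4))]
```

Four clean clicks at 10 mm spacing. Now I press down to seat it.

```bash
cat > seat.py <<'E'
from h import *
f0=.316
p=observe()["eef_pos"]; move_l([p[0],p[1],p[2]+.0008],feed=.01); hold(.3)
s=observe(); p=s["eef_pos"]; print("top",p[2]-.14317,s["ft_force"][2]-f0)
z=0;log=[]
while z<.009:
    z+=.0003; move_l([p[0],p[1],p[2]-z],feed=.01); s=observe(); f=s["ft_force"][2]-f0
    log.append((float(round((s["eef_pos"][2]-.14317)*1e3,1)),float(round(f,1))))
    if f>13: break
hold(.3); s=observe(); print(log); print(s["time_s"],s["eef_pos"],s["ft_force"][2]-f0)
E
python3 seat.py
```

```text
top 0.05071984215025993 -6.958919936049814
[(50.5, -1.8), (50.5, 0.3), (50.2, 2.8), (49.6, 1.8), (49.2, 1.8), (49.0, 2.2), (48.9, 5.3), (48.8, 7.0), (48.9, 7.9), (48.8, 9.2), (48.8, 10.0), (48.7, 11.9), (48.7, 12.9), (48.7, 14.6)]
28.3583 [0.55734548 0.04666881 0.19187155] 15.660267257272167
```

Seated at 48.7 mm of lift with about 13 N bearing. Release, retreat, verify, then locate the bolt post.

```bash
cat > rel.py <<'E'
from h import *
gripper_to(.075); p=observe()["eef_pos"]
move_l([p[0],p[1],.30],feed=.12); 
# above the post's far side, fingers shut
y=np.array([np.cos(np.radians(62.3)),np.sin(np.radians(62.3))]); col=np.array([.557,.0463])
hold(.3)
c=get_calibration("wrist"); im,d=get_image("wrist"); cv2.imwrite("pics/w2.png",im[...,::-1])
v,u=np.nonzero(d>0); P=by_depth(c,np.c_[u,v],d); r=P[:,:2]-col; Y=r@y; X=r@np.array([y[1],-y[0]])
k=(abs(X)<.035)&(abs(Y)<.03)&(P[:,2]>.14); zt=np.percentile(P[k,2],90); print("saddle top",zt, np.median(P[k&(P[:,2]>zt-.004)],0))
k=(abs(X)<.03)&(Y>.06)&(Y<.13)&(P[:,2]>.075)&(P[:,2]<.1); print("post",k.sum(),np.median(P[k],0),"XY",np.median(X[k]),np.percentile(Y[k],[3,50,97]))
gripper_to(0.); s=observe(); print(s["time_s"],s["ft_force"],s["eef_pos"],s["opening"])
E
python3 rel.py
```

```text
saddle top 0.38421289343325415 [0.54535481 0.0499592  0.38288887]
post 182 [0.60013692 0.13070685 0.08575332] XY -0.000890922499544471 [0.0889441  0.09498234 0.10212841]
30.9833 [ 0.1864734   0.56957314 -0.08264526] [0.55702073 0.04653907 0.29999308] 0.00027989321229861784
```

View pics/w2.png

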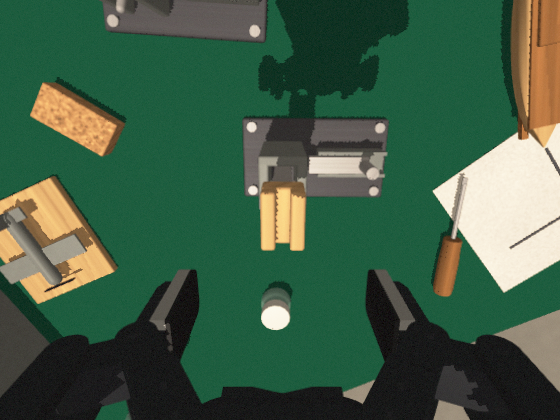

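The saddle stands raised at (283,215) and the post is at (373,172), stand Y = 0.095. Now push it home with shut fingers from its far side.

```bash
cat > bolt.py <<'E'
from h import *
y=np.array([np.cos(np.radians(62.3)),np.sin(np.radians(62.3))]); col=np.array([.557,.0463])
x=np.array([y[1],-y[0]])
at=lambda Y,z:[*(col+Y*y-.001*x),z]
Yn=lambda:round(float((observe()["eef_pos"][:2]-col)@y),4)
move_l(at(.138,.28),feed=.15)
if move_l(at(.138,.062),feed=.12,max_force=8): raise SystemExit("hit going down")
print("stop",move_l(at(.078,.062),feed=.025,max_force=14),Yn()); hold(.25); s=observe(); print(s["ft_force"],s["time_s"])
move_l(at(.138,.062),feed=.08); move_l(at(.138,.30),feed=.15); move_l([.557,.0463,.30],feed=.15); gripper_to(.08);hold(.2)
c=get_calibration("wrist"); im,d=get_image("wrist"); cv2.imwrite("pics/w3.png",im[...,::-1])
v,u=np.nonzero(d>0); P=by_depth(c,np.c_[u,v],d); r=P[:,:2]-col; Y=r@y; X=r@x
k=(abs(X)<.03)&(Y>.055)&(Y<.13)&(P[:,2]>.075)&(P[:,2]<.1); print("post",k.sum(),np.percentile(Y[k],[3,50,97]))
k=(abs(X)<.035)&(abs(Y)<.03)&(P[:,2]>.17)&(P[:,2]<.26); print("saddle top",np.percentile(P[k,2],[50,80,95]))
print(observe()["time_s"],observe()["ft_force"])
E
python3 bolt.py
```

```text
stop True 0.0971
[2.60204162 1.36294782 2.1750724 ] 35.85
post 161 [0.06938789 0.07494331 0.08136051]
saddle top [0.22836056 0.2294711  0.23007874]
40.3 [ 0.5678239  -0.08189338  0.13822273]
```

View pics/w3.png

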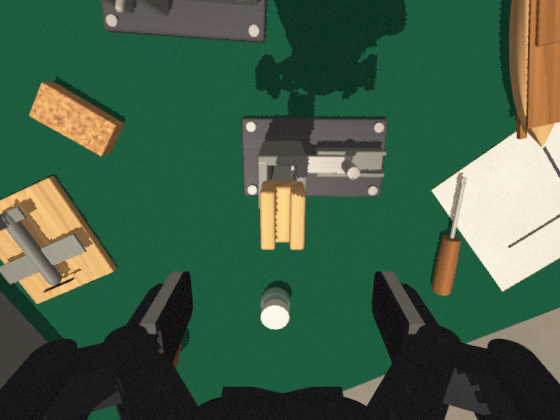

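The post moved from (373,172) to (353,172), Y = 0.075, which is home. The saddle is still up, its centre at about 0.2145, and the bystanders have not moved. Handing in.

```bash
python3 -c "
from plant import *
print(job_done())"
```

```text
the job is handed in; nothing more can be done
None
```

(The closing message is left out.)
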